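# Hang a slotted bracket on the fixture pin

## Robot

A 7-joint arm with a two-finger parallel gripper is mounted at the origin on the work surface. World frame = base frame: x ahead of the robot, y to its left, z up, the work surface at z = 0. Lengths are in m, angles in rad, forces in N, time in s.
With the tool pointing down it reaches from about 0.425 to 0.825 m from the base axis. Payload 3.6 kg.
Tool frame: the origin (TCP) lies at the very end of the fingers, on their centre line; the grasp point (between the pads) lies 19 mm behind it (robot.tcp_to_grasp is the y of the grasp point in the tool frame, in m); y points along the fingers, x is the direction in which the jaws open and shut, and the axes are right-handed (so a half turn about y gives the same grasp; the last joint's range is limited). The gripper opens to 93 mm and grips with 3 to 60 N. Pads are 15 mm wide; open, the fingers measure 128 mm over their backs; the gripper's body (75 mm by 188 mm) begins 65 mm behind the grasp point.
Start: joints at [1.188, 0.615, -0.013, 1.423, 0.008, 1.103, -0.04], TCP at [0.227, -0.609, 0.219] pointing down, gripper open.
Joint ranges: [-3.12, 3.12], [-0.3, 2.06], [-1.34, 1.32], [0.26, 2.42], [-1.36, 4.5], [0.01, 1.98], [-2.84, 2.84]. Speed limits (rad/s): [2.79, 2.79, 3.14, 3.14, 3.14, 3.14, 3.14].

## Interface

Orientations are given as a unit quaternion [x, y, z, w].
In Python, from rig import robot, inverse_kinematics, telemetry, optics, order gives the robot as it stands. Calls block until the motion is done:
- robot.goto(position, orientation): joint-space move of the TCP to a pose.
- robot.move_l(position, attitude=None, velocity=0.15, f_stop=None): straight line of the TCP; attitude=None keeps the orientation; velocity is the mean speed in m/s. With f_stop (N) it stops when the force on the tool has changed by that much, and returns True; else False.
- robot.set_joints(angles): joint-space move.
- robot.grip(opening, f_grip=None): finger opening in m; f_grip is the grip in N (None keeps the last); returns when the fingers have stopped.
- robot.dwell(seconds).
- inverse_kinematics(position, orientation): joint angles nearest the present ones, or None.
- telemetry.observe(): the state.
- optics.snapshot(name): name is "scene" or "top"; returns a dict with "image" (480x640x3 uint8, red, green, blue), "fx", "fy", "cx", "cy" (pixels), "k1" (the pictures are not rectified: a ray, as slopes to the right and down, at radius r is drawn at 1 + k1 r^2 times it, then the intrinsics apply), "position" and "orientation" of the camera in the world. Camera axes: x right, y down, z forward; pixel columns grow to the right and rows downward; lengths in m; the calibration is good to about 2 mm. A picture is of the moment at which its call begins. There is no depth.
A pose or a line that the arm cannot do raises robot.MotionError and nothing moves.
- order.job_done(): hands the job in, once; it reports no verdict.
The state is a dict: "t": time; "qpos": joint angles; "qvel": joint speeds; "joint_torque": joint torques, N m; "eef_pos": TCP position; "orientation": TCP orientation; "contact_force": force on the tool from outside, world axes, zero at the start; "moment": the same for the moment, N m; "opening": finger opening in m.
Only numpy, scipy, OpenCV 4.12 (cv2) and the standard library are available. Lean on these libraries where they do the work, as an engineer would, in place of code of your own. Each camera call takes 0.05 s, during which the arm holds its last target. There are 200 camera calls.

## Task

Square the slotted bracket up against the fixture's guide rail and slide it along the deck until its slot is fully home over the pin, keeping it upright and the drop support still up. Then press the support's black pad all the way down, so that the bracket drops onto its notch and is left hanging from the pin. Leave the other things on the bench where they are.

Things in the scene. Friction and masses are not known exactly. Their poses are not given: they have to be found in the camera images.
- rig: fixed grey hanging fixture on the bench, base plate 160 x 345 mm. Origin on the bench; z up, +y the direction in which the bracket slides onto the pin, +x its open side (rail and pin post are on the -x side). Flat loading deck: top at z = 60 mm, x -30..95, y -145..12 mm; the drop support continues it at the same height, y 14..112, x -28..45 mm
- rail_start (a point): near end of the guiding face of the fixture's straight dark steel guide rail, at fixture x -4, y -145, z 92 mm (its top edge). The rail (10 mm thick, z 72..92 mm, so the bracket's foot passes under it) runs from here along +y to y = 105 mm, past the pin; its guiding face looks to +x. With the web flat against it the bracket's origin is at fixture x = 0 and slot and pin are in line
- pin (a point): centre of the horizontal steel pin, 10 mm diameter, axis along fixture x, at fixture x 0, y 60, z 106 mm; point axes = fixture axes. It points to +x from a post (36 mm wide, x -50..-32, top z = 128 mm). The bracket's web goes between an 18 mm boss (ends at x = -10) and the pin's 18 mm head (x 11..15 mm)
- support (a joint): drop support under the pin: vertical slide, 0 = up (level with the loading deck), 0.022 = all the way down (m). Stiff: it stays where it is left, carries the bracket without sinking, and needs about 7 N of push (4 N with the bracket on it) to go down
- press_pad (a point): centre of the top of the black rubber press pad of the drop support, 46 x 45 mm, beyond the pin at fixture x 8, y 167.5, z 75 mm when up. Press straight down on it; it goes down 22 mm with the support
- bracket: loose aluminium T bracket, 0.25 kg, on the loading deck, askew up to 20 degrees, up to 45 mm off the rail, slot mouth towards the pin. Origin under the foot's centre; y towards the slot mouth, z up. Foot 50 (x) x 80 (y) x 8 mm; web 8 mm thick, y -40..40, 73 mm high; its rear edge y = -40 is upright up to z = 61. Slides with 1 to 4 N. Pushed sideways higher than 30 mm above the deck it may tip over
- slot_mouth (a point): middle of the slot's open end in the bracket's web: bracket x 0, y 40, z 46 mm (pin height on the deck). The slot is 16 mm high (z 38..54 mm, 3 mm spare above and below the pin) and runs in to its closed end at bracket y = -6 mm. Fully home the closed end is against the pin: the bracket's origin is then at fixture y = 61 mm
- notch (a point): where the pin's centre lies once the bracket hangs: bracket x 0, y 0.5, z 53.4 mm. It lies below the V notch (13 mm wide, 6.5 mm deep) in the upper edge of the slot at its closed end. When the support goes down the bracket drops 7 mm until the notch sits on the pin
- hole_bracket: bystander: an aluminium bracket of the same T shape and size as the slotted one, but with a closed round hole instead of a slot, standing on the bench beside the fixture; origin under its foot
- flat_file: bystander: flat file with wooden handle, 215 mm long, lying on the bench; origin under the middle of its blade
- narrow_file: bystander: narrow file with wooden handle, 195 mm long, lying on the bench; origin under the middle of its blade
- bushing: bystander: brass ring 38 mm across, 24 mm high, on the bench on the robot's side of the fixture; origin under its centre
- hammer: bystander: hammer lying on the bench; origin under it
- jar: bystander: small jar, 75 mm high; origin under it
- oil: bystander: black oil bottle, 150 mm high; origin under it
- gauge: bystander: grey bench gauge, 75 x 100 x 43 mm; origin under it
Mind the look-alikes: they are no part of the job. What is shaped like the bracket but green or purple is not meant.

How it is judged:
On the way:
1. the bracket's slot is fully home over the pin (notch above the pin, within 4 mm along) while the support is still up (y of notch in the frame of pin between -0.003 and 0.004 m and x of notch in the frame of pin between -0.008 and 0.008 m and z of notch in the frame of pin between 0.004 and 0.011 m and value of joint support below 0.003 m), for 0.2 s.
At the end, for the whole second after the job is handed in: The bracket hangs at rest from the pin with its notch seated on it (within 3 mm along and in height, 9 mm along the pin's axis), within 10 degrees of upright; the support is down (at least 18 of its 22 mm) and clear below the bracket (x of notch in the frame of pin between -0.009 and 0.009 m and y of notch in the frame of pin between -0.003 and 0.003 m and z of notch in the frame of pin between -0.003 and 0.003 m and angle between bracket's own z axis and vertical below 0.17 rad and value of joint support above 0.018 m and linear speed of bracket below 0.02 m/s and angular speed of bracket below 0.2 rad/s); the robot touches nothing.
It fails at once if the bracket is knocked over (tilted more than 35 degrees) (angle between bracket's own z axis and vertical above 0.61 rad).
It fails at once if another object on the bench is moved more than 30 mm (distance of any of hole_bracket, flat_file, narrow_file, bushing, hammer, jar, oil, gauge from where it was at the start of the episode above 0.03 m).
It also fails if it takes over 64 s, if anything falls off the work surface, if the arm or the gripper's body presses on something with over 40 N, if the wrist force passes 120 N, or if a joint passes its speed limit or range.

## Working session

There is one attempt and no reset: what is moved stays moved. The work goes in short steps, each a Python script; the robot and the scene stay as the last script left them, time stands still between calls to the robot, and variables do not carry over. Pictures are saved under pics/ and viewed, about 8 in all and at most 12, crops included, and the job is handed in when it is done.

```bash
mkdir -p pics; ls; python3 - <<'E'
from rig import optics,telemetry
import cv2,numpy as np
for n in("scene","top"):
    s=optics.snapshot(n);cv2.imwrite(f"pics/{n}0.png",s["image"][:,:,::-1])
    print({k:v for k,v in s.items() if k!="image"})
s=telemetry.observe();print(s["t"],s["orientation"],s["contact_force"])
E
```

```text
pics
{'fx': 545.7015141983256, 'fy': 545.7015141983256, 'cx': 321.1666506342376, 'cy': 244.87953037175362, 'k1': 0.03597181009670928, 'position': array([ 0.96935657, -0.59357092,  1.3239453 ]), 'orientation': array([ 0.92943651,  0.26530101, -0.07431673, -0.24543873])}
{'fx': 458.4230970343776, 'fy': 458.4230970343776, 'cx': 317.25300557943973, 'cy': 243.7832929563038, 'k1': -0.05974879396182596, 'position': array([ 0.43921564, -0.0058437 ,  1.28909905]), 'orientation': array([ 0.71096272, -0.70122731,  0.03614716, -0.03880279])}
0.1 [-0.58035459  0.40397721 -0.40263882  0.58126838] [-0.09471337 -0.2580261  -0.31742343]
```

View pics/scene0.png

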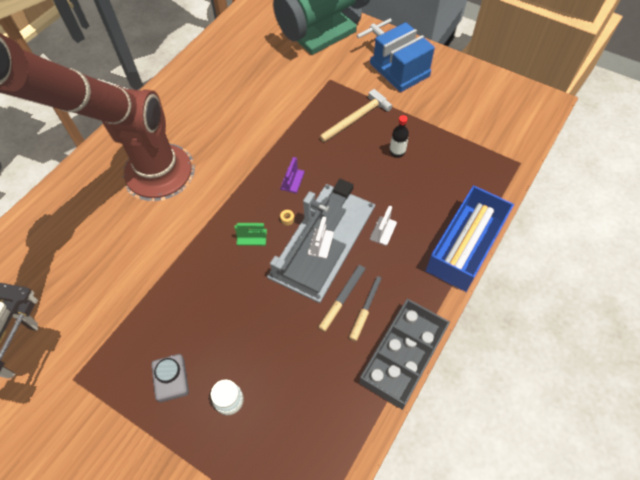

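View pics/top0.png

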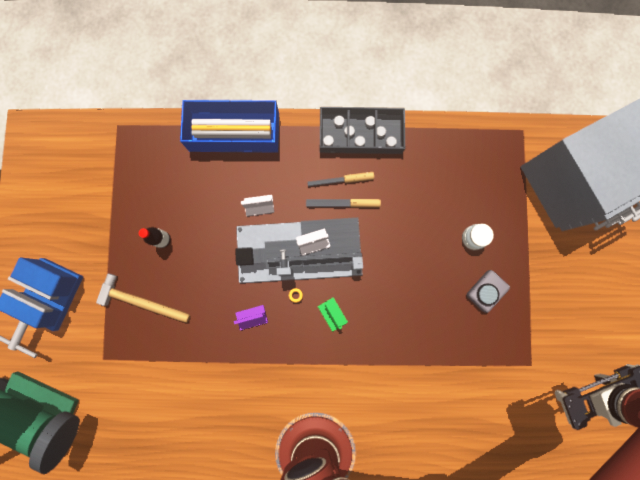

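The picture shows four candidates, given as top view / scene view pixels:
- Silver bracket on the fixture deck: (312,241) / (321,240).
- Silver hole bracket on the bench: (258,205) / (385,228).
- Green: (333,314) / (251,234).
- Purple: (251,318) / (292,177).

I choose the one on the deck and will check it in close crops. The press pad is at top (244,256), and the pin post is near (283,265).

```bash
python3 - <<'E'
import cv2,numpy as np
a=cv2.imread("pics/top0.png")[205:297,228:372]; b=cv2.imread("pics/scene0.png")[170:305,260:400]
cv2.imwrite("pics/ctop.png",cv2.resize(a,None,fx=5.5,fy=5.5,interpolation=cv2.INTER_CUBIC))
cv2.imwrite("pics/cscene.png",cv2.resize(b,None,fx=4.4,fy=4.4,interpolation=cv2.INTER_CUBIC))
E
```

```text
(no output)
```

View pics/ctop.png

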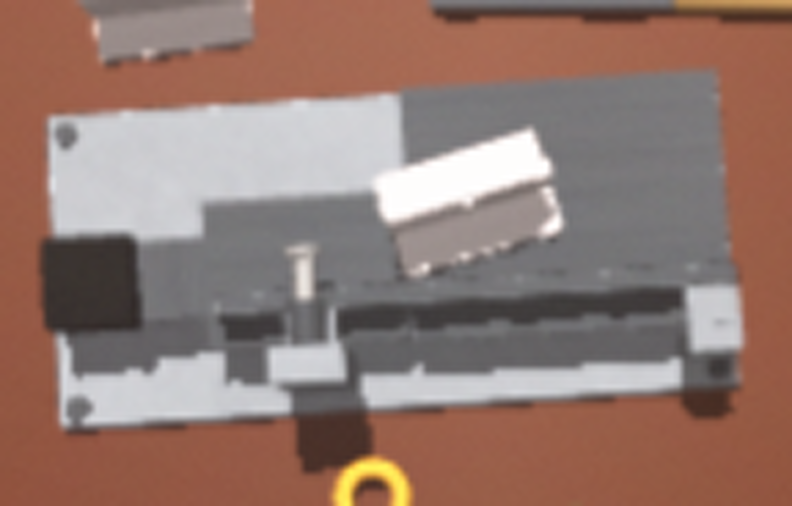

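View pics/cscene.png

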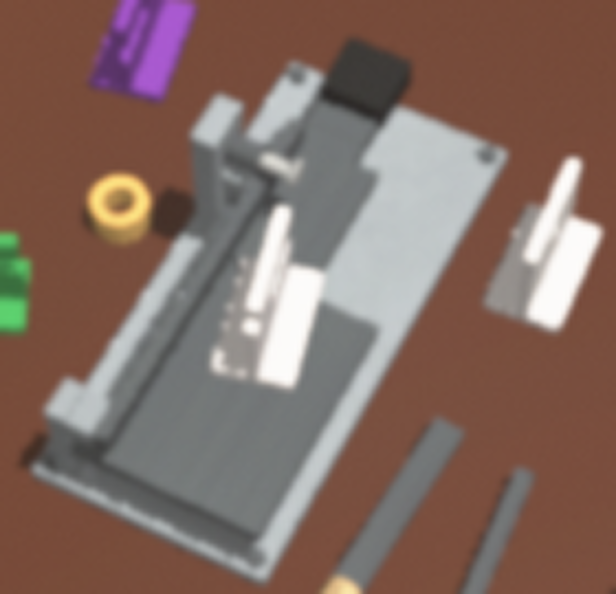

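The choice is confirmed: the deck bracket has an open slot and is bare aluminium. Crop pixels read for the fit: the foot corners are at (375,183), (535,128), (560,230) and (405,277) in the top crop, plus the deck and pad corners. The fits give the poses of the fixture and bracket.

```bash
cat > h.py <<'E'
import cv2,numpy as np
from scipy.optimize import least_squares
from scipy.spatial.transform import Rotation as R
from rig import robot,inverse_kinematics,telemetry,optics,order
def proj(s,P):
    Rc=R.from_quat(s["orientation"]).as_matrix().T
    K=np.array([[s["fx"],0,s["cx"]],[0,s["fy"],s["cy"]],[0,0,1]])
    return cv2.projectPoints(np.asarray(P,float),cv2.Rodrigues(Rc)[0],-Rc@s["position"],K,np.array([s["k1"],0,0,0.]))[0][:,0]
def place(p,P):  # planar pose x,y,yaw
    c,s=np.cos(p[2]),np.sin(p[2]);P=np.asarray(P,float)
    return np.c_[p[0]+c*P[:,0]-s*P[:,1],p[1]+s*P[:,0]+c*P[:,1],P[:,2]]
def fit(obs,p0): # obs: list of (snap, P(mm), px)
    f=lambda p:np.concatenate([(proj(s,place(p,np.array(P)/1e3))-np.array(u)).ravel() for s,P,u in obs])
    r=least_squares(f,p0,loss="soft_l1");return r.x,f(r.x).reshape(-1,2)
E
python3 - <<'E'
from h import *
S={n:optics.snapshot(n) for n in("scene","top")}
T=lambda a:np.array(a)/5.5+[228-.4,205-.4]
C=lambda a:np.array(a)/4.4+[260-.4,170-.4]
pad=[(31,190,75),(31,145,75),(-15,145,75),(-15,190,75)]
dk=[(95,12,60),(95,-145,60)]
t=(S["top"],pad+dk+[(15,60,106)],T([(41,237),(137,235),(137,328),(47,328),(402,95),(718,70),(302,245)]))
c=(S["scene"],pad+dk,C([(410,70),(380,118),(325,88),(355,38),(378,325),(262,540)]))
F=[(25,40,68),(25,-40,68),(-25,-40,68),(-25,40,68)]
bt=(S["top"],F,T([(375,183),(535,128),(560,230),(405,277)]))
bc=(S["scene"],[F[2],F[1],F[0]],C([(213,362),(293,387),(325,272)]))
for nm,o in(("rig",[[t],[c],[t,c]]),("br",[[bt],[bc],[bt,bc]])):
  for x in o:
    p,r=fit(x,[.45,.05,0]);print(nm,p.round(4),np.degrees(p[2]).round(1));
  print(r.round(1).tolist())
  if nm=="rig": rg=p
c,s=np.cos(rg[2]),np.sin(rg[2]);d=p[:2]-rg[:2]
print("bracket in rig",d@[c,s],d@[-s,c],np.degrees(p[2]-rg[2]))
np.save("rig.npy",rg);np.save("br.npy",p)
E
```

```text
rig [0.5378 0.0268 0.0734] 4.2
rig [0.5414 0.029  0.0759] 4.4
rig [0.5392 0.0275 0.0754] 4.3
[[-0.2, -0.3], [-0.9, -1.0], [-0.0, -0.7], [-0.5, 0.3], [-0.4, -1.4], [-0.1, -0.4], [0.4, 0.1], [0.3, -1.2], [-0.0, -0.4], [-2.3, 0.2], [-1.8, -0.0], [-0.4, 1.4], [-1.6, 0.2]]
br [0.5744 0.0116 0.3161] 18.1
br [0.5758 0.0166 0.2931] 16.8
br [0.5752 0.0133 0.3229] 18.5
[[-0.6, -0.7], [-1.3, 0.3], [-0.1, -0.6], [-0.5, -0.1], [-0.8, 1.8], [-0.4, -0.1], [-0.9, 0.6]]
bracket in rig 0.03479196007264289 -0.01688770048290702 14.180059979470345
```

```bash
cat >> h.py <<'E'
def ori(yaw,flip=1): # tool y down, jaws along (cos,sin)
    x=flip*np.array([np.cos(yaw),np.sin(yaw),0]);y=np.array([0,0,-1.]);return R.from_matrix(np.c_[x,y,np.cross(x,y)]).as_quat()
def w(p,x,y,z): return place(p,[[x/1e3,y/1e3,z/1e3]])[0]
def st(m=""):
    o=telemetry.observe();print(m,round(o["t"],2),np.round(o["eef_pos"],4),"F",np.round(o["contact_force"],1),"op",round(o["opening"],4));return o
E
python3 - <<'E'
from h import *
rg,br=np.load("rig.npy"),np.load("br.npy")
best=[]
for f in(1,-1):
    qs=[inverse_kinematics(p,o) for p,o in((w(br,0,-29,200),ori(br[2],f)),(w(br,0,-29,97),ori(br[2],f)),(w(rg,0,32,97),ori(rg[2],f)),(w(rg,8,168,75),ori(rg[2],f)))]
    print(f,[None if q is None else np.round(q,2).tolist() for q in qs])
    if all(q is not None for q in qs): best.append((max(abs(q[6]) for q in qs),f))
f=min(best)[1];print("flip",f);np.save("flip.npy",f)
robot.grip(.045,30)
robot.goto(w(br,0,-29,210),ori(br[2],f));st("above")
print(robot.move_l(w(br,0,-29,97),velocity=.1,f_stop=6));st("down")
s=optics.snapshot("scene")["image"][150:310,240:410,::-1];cv2.imwrite("pics/g1.png",cv2.resize(s,None,fx=3.6,fy=3.6,interpolation=cv2.INTER_CUBIC))
E
```

```text
1 [[0.31, 0.58, -0.53, 1.64, 0.33, 1.02, 0.0], [0.27, 0.69, -0.46, 1.74, 0.4, 0.8, -0.06], [0.1, 0.63, -0.39, 1.87, 0.35, 0.71, -0.42], [-0.1, 0.71, -0.47, 1.8, 0.46, 0.74, -0.74]]
-1 [[-0.18, 0.54, 0.27, 1.65, -0.17, 0.97, -2.67], [-0.22, 0.68, 0.34, 1.76, -0.31, 0.76, -2.54], [0.5, 0.89, -1.15, 1.86, 0.95, 1.07, 2.17], [0.24, 0.97, -1.15, 1.79, 1.0, 1.1, 1.93]]
flip 1
above 3.58 [ 0.5844 -0.0159  0.2098] F [-0.3  0.4 -0.5] op 0.0449
False
down 4.87 [ 0.585  -0.0141  0.0977] F [-0.9  0.8  0.2] op 0.0448
```

View pics/g1.png

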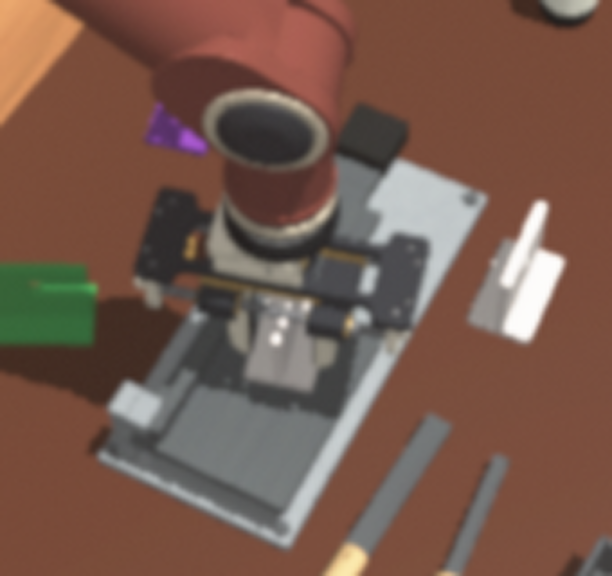

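The fingers straddle the rear of the web (crop ≈ (280,330)). Next I grip, square it up and slide it to the rail.

```bash
python3 - <<'E'
from h import *
rg,br=np.load("rig.npy"),np.load("br.npy");f=1
inr=lambda o:np.round((R.from_euler("z",-rg[2]).apply(o["eef_pos"]-[rg[0],rg[1],0]))*1e3,1)
robot.grip(.0,25);print(inr(st("grip")))
print(robot.move_l(w(rg,20,-55,97),ori(rg[2],f),velocity=.04,f_stop=12));print(inr(st("squared")))
print(robot.move_l(w(rg,-6,-55,97),velocity=.03,f_stop=7));o=st("rail");print(inr(o))
E
```

```text
grip 5.59 [ 0.5838 -0.0146  0.0969] F [-1.  -0.7  0.4] op 0.0078
[ 41.4 -45.4  96.9]
False
squared 6.34 [ 0.5632 -0.026   0.0969] F [-2.4 -1.3 -0.8] op 0.0078
[ 19.9 -55.1  96.9]
True
rail 7.12 [ 0.5407 -0.0276  0.0969] F [ 1.7 -0.4  2.5] op 0.0076
[ -2.7 -55.   96.9]
```

```bash
python3 - <<'E'
from h import *
rg=np.load("rig.npy")
inr=lambda o:np.round((R.from_euler("z",-rg[2]).apply(o["eef_pos"]-[rg[0],rg[1],0]))*1e3,1)
print(robot.move_l(w(rg,-2.2,15,97),velocity=.05,f_stop=9));print(inr(st("a")))
print(robot.move_l(w(rg,-2.2,45,97),velocity=.02,f_stop=8));print(inr(st("b")))
for n,(a,b,c,d,k) in dict(scene=(150,310,240,410,2.4),top=(205,297,228,372,2.8)).items():
    s=optics.snapshot(n)["image"][a:b,c:d,::-1];s=cv2.resize(s,None,fx=k,fy=k,interpolation=cv2.INTER_CUBIC)
    S=s if n=="scene" else np.hstack([S[:min(len(S),999)],cv2.copyMakeBorder(s,0,len(S)-len(s),0,0,0)]) 
S=cv2.resize(S,(800,int(len(S)*800/S.shape[1])));cv2.imwrite("pics/g2.png",S)
E
```

```text
False
a 8.68 [0.5355 0.0427 0.0968] F [-0.3 -1.1  3. ] op 0.0081
[-2.5 15.5 96.8]
True
b 9.72 [0.5341 0.0609 0.0968] F [0.7 0.1 3.2] op 0.008
[-2.5 33.7 96.8]
```

View pics/g2.png

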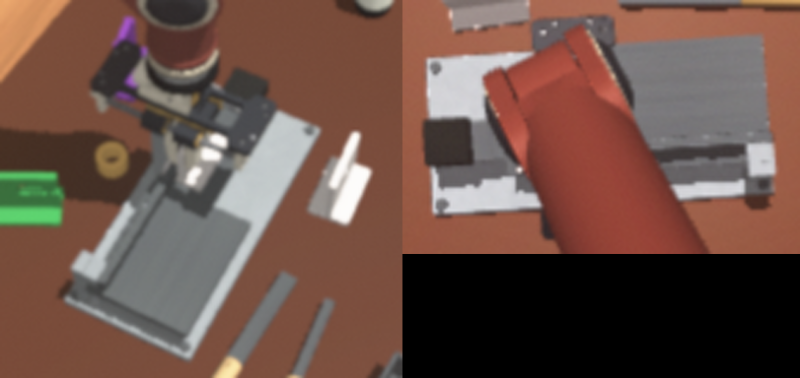

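It stopped on contact at rig y 33.7 against an expected 32 ± 3. I'll release, then push the rear edge to verify it is seated home, and look.

```bash
python3 - <<'E'
from h import *
rg=np.load("rig.npy")
inr=lambda o:np.round((R.from_euler("z",-rg[2]).apply(o["eef_pos"]-[rg[0],rg[1],0]))*1e3,1)
robot.grip(.026,10);robot.move_l(w(rg,-2.2,33.7,150),velocity=.1);st("up")
robot.move_l(w(rg,-2.2,-10,150),velocity=.15);robot.grip(0);robot.move_l(w(rg,-1,-10,97),velocity=.1,f_stop=8);st("dn")
print(robot.move_l(w(rg,-1,30,97),velocity=.03,f_stop=7));print(inr(st("push")))
robot.move_l(w(rg,-1,-10,97),velocity=.1);robot.move_l(w(rg,-1,-110,200),velocity=.2);st("away")
for n,(a,b,c,d) in dict(scene=(170,270,270,370),top=(205,297,228,372)).items():
    im=optics.snapshot(n)["image"][:,:,::-1];cv2.imwrite(f"pics/{n}3.png",im)
    s=im[a:b,c:d];k=375/(b-a) if n=="scene" else 2.9;s=cv2.resize(s,None,fx=k,fy=k,interpolation=cv2.INTER_CUBIC)
    S=s if n=="scene" else np.hstack([S,cv2.copyMakeBorder(s,0,len(S)-len(s),0,0,0)])
cv2.imwrite("pics/g3.png",S)
E
```

```text
up 11.06 [0.5341 0.0607 0.1497] F [ 0.1  0.8 -0.3] op 0.0258
dn 12.8 [0.5393 0.0176 0.0973] F [-0.4 -1.   0.7] op 0.0006
True
push 13.68 [0.5367 0.0418 0.0967] F [ 1.2 -1.   0. ] op 0.0005
[-1.4 14.4 96.7]
away 14.94 [ 0.5458 -0.0808  0.1993] F [-0.1  0.7 -0.5] op 0.0003
```

View pics/g3.png

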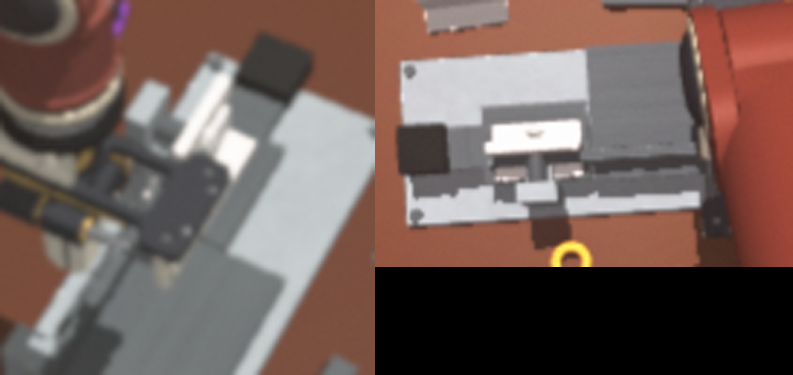

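The closed fingers met the rear edge at rig y ≈ 21.9 (21 nominal, rig fit about 1 mm off). The top view shows the web (crop 487..580) centred on the pin (536), flat along the rail, so the slot is home. Next I press the pad.

```bash
python3 - <<'E'
from h import *
rg=np.load("rig.npy")
p=lambda z:w(rg,6,169,z)
robot.move_l(w(rg,6,-60,230),velocity=.25)
robot.move_l(p(230),velocity=.25);robot.move_l(p(90),velocity=.15,f_stop=8);st("over")
print(robot.move_l(p(70),velocity=.02,f_stop=3));st("touch")
print(robot.move_l(p(50),velocity=.025,f_stop=25));st("pressed")
robot.dwell(.3);robot.move_l(p(150),velocity=.1);robot.move_l(w(rg,60,-230,260),velocity=.25);st("away")
for n,(a,b,c,d) in dict(scene=(170,270,270,370),top=(205,297,228,372)).items():
    im=optics.snapshot(n)["image"][:,:,::-1];cv2.imwrite(f"pics/{n}4.png",im)
    s=im[a:b,c:d];k=375/(b-a) if n=="scene" else 2.9;s=cv2.resize(s,None,fx=k,fy=k,interpolation=cv2.INTER_CUBIC)
    S=s if n=="scene" else np.hstack([S,cv2.copyMakeBorder(s,0,len(S)-len(s),0,0,0)])
cv2.imwrite("pics/g4.png",S)
E
```

```text
over 17.57 [0.5331 0.1967 0.0909] F [-1.1 -0.5  0.4] op 0.0003
True
touch 18.32 [0.5323 0.1964 0.0743] F [-0.2 -0.5  0.2] op 0.0003
False
pressed 19.43 [0.5324 0.1965 0.0531] F [-5.4 -2.1 21.1] op 0.0001
away 22.7 [ 0.6162 -0.1956  0.2599] F [-0.3  0.1 -0.3] op 0.0007
```

View pics/g4.png

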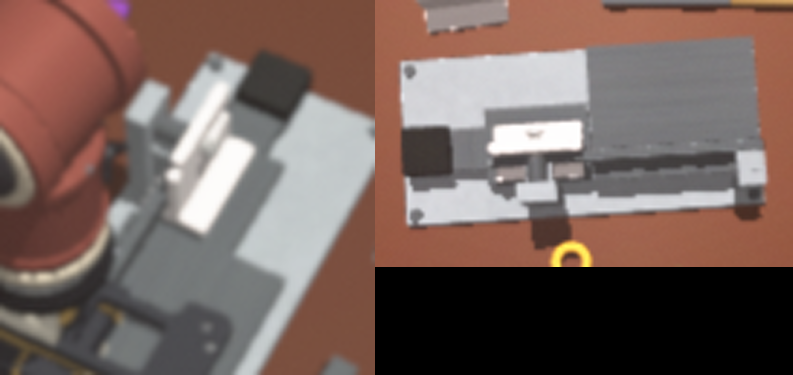

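The pad ended at z = 53 mm (75 − 22) against a hard stop at 21 N, so the support is down. The picture shows the bracket upright on the pin. I'll check numerically that it dropped 7 mm by tracking the front of the web between the images taken before and after pressing.

```bash
python3 - <<'E'
from h import *
rg=np.load("rig.npy");rg[:2]=w(rg,-2.3,1,0)[:2]
for n,(r0,r1,c0,c1) in dict(scene=(186,214,314,342),top=(243,258,262,305)).items():
    s=optics.snapshot(n);u=lambda dy,dz:proj(s,[w(rg,0,61+30+dy,133+dz)])[0]
    for nm,a in(("seated",(-1.5,-7)),("hung up, no drop",(0,0)),("all down 22",(0,-22))):print(n,nm,(u(*a)-u(0,0)).round(2))
    g=lambda f:cv2.resize((cv2.imread(f,0)>185).astype(np.float32)if 0 else cv2.imread(f,0).astype(np.float32),None,fx=8,fy=8,interpolation=cv2.INTER_CUBIC)
    A,B=g(f"pics/{n}3.png"),g(f"pics/{n}4.png")
    t=A[r0*8:r1*8,c0*8:c1*8];m=cv2.matchTemplate(B[(r0-5)*8:(r1+5)*8,(c0-5)*8:(c1+5)*8],t,cv2.TM_CCOEFF_NORMED)
    _,v,_,l=cv2.minMaxLoc(m);print(n,"measured",np.array(l)/8-5,round(v,3))
F=[(25,-40),(25,40)]
s=optics.snapshot("scene")
for nm,y,z in(("seated",59.5,61),("undropped",61,68),("on support",61,46)):
    print(nm,((proj(s,[w(rg,a,b+y,z) for a,b in F])-[270-.4,170-.4])*3.75).round(0).tolist())
st()
E
```

```text
scene seated [-0.26  1.93]
scene hung up, no drop [0. 0.]
scene all down 22 [-0.01  4.73]
scene measured [0.    1.375] 0.904
top seated [0.88 0.18]
top hung up, no drop [0. 0.]
top all down 22 [0.9  0.68]
top measured [0.625 0.25 ] 0.991
seated [[199.0, 232.0], [249.0, 150.0]]
undropped [[199.0, 226.0], [250.0, 143.0]]
on support [[200.0, 241.0], [249.0, 160.0]]
 22.95 [ 0.6164 -0.1966  0.26  ] F [-0.2  0.6 -0.3] op 0.0005
```

The measured shifts fit "seated" rather than "undropped" or "sunk 22 mm". The robot is clear of everything, so I'm handing in.

```bash
python3 -c "
from rig import order;print(order.job_done())"
```

```text
the job is handed in; nothing more can be done
None
```

I slid the slotted bracket home onto the pin, pressed the support down so it dropped to hang there, and handed the job in at about 23 s of the 64 s. The interface gives no verdict, so what follows are my own checks.

- **Sliding home:** I gripped the web from above, turned it square and moved it to the rail until contact. I then slid it along to the pin and stopped on contact. After releasing it, I pushed the rear edge with closed fingers; it met resistance at fixture y ≈ 21.9 mm, against 21 mm nominal.
- **Dropping it:** I pressed the pad from z ≈ 75 mm to 53 mm, the full 22 mm, ending on a hard stop at 21 N. I then moved the arm clear.
- **Last camera checks:** the bracket looks upright and in line with the rail.

| Check | Measured | Expected if seated | Otherwise |
|---|---|---|---|
| Scene view, web shift down | 1.4 px | 1.9 px | 0 (not dropped), 4.7 (sunk 22 mm) |
| Top view, web shift sideways | 0.6 px | 0.9 px | 0 (not dropped), 0.9 (sunk 22 mm) |

Only the scene view tells seated from sunk. The foot's near rear corner reads closer to "sunk" than "seated", while the front corner reads seated. I put the rear one down to misreading the blurred crop.

- **Disagreement:** rail contact came about 2.5 mm further to −x than my camera fit of the fixture. That is within the calibration error, and I corrected for it.
- **Bystanders:** I did not measure them at the end, but I had no unexpected contact and nothing looked moved in the pictures.

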